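Unlock the spice mill, fit its bayonet lid and hold it at pulse

TASK

The counter's spice mill has just been brushed clean: draw its red-headed blade-lock pin up out of the bowl and park it upright in the notch of the bracket on the mill's side, collar down on the bracket, and let go of it. Then fit the bayonet lid, dropping its two lugs through the entries at the white marks until its flange lies on the rim, and twist it clockwise to the green pulse mark, half-way to the red one; never go on until the lock clicks. The mill runs only while the lid is held against its spring, so finish with the gripper still holding the lid there, and do not push the other things on the counter about.

Things in the scene. Friction and masses are not known exactly. Their poses are not given: they have to be found in the camera images.
- mill: Countertop spice mill, fixed to the counter: round cream housing 122 mm wide, steel collar 114 mm wide, rim 110 mm above the counter. Origin under its centre, z up; its y points to the pin's parking bracket, its x through the two lug entries. Marks on the rim, each twice, half a turn apart: white at the entries (+x and -x), green 0.64 rad clockwise of them seen from above, red 1.28 rad.
- mill_rim (a point): Centre of the mill's mouth at rim height, axes as the mill's. In the mouth is the bayonet: an inward lip 6 mm thick, 84 mm clear width, broken by two lug entries 14 mm wide at +x and -x; under it a channel 16 mm high, 95 mm across. Fixed stops beside the entries prevent anticlockwise turning. Bowl floor 48 mm below the rim.
- pulse_mark (a point): One of the two green pulse marks on the collar's rim, 53 mm from the mill's axis, 0.64 rad (37 degrees) clockwise of the +x entry seen from above: half-way to the red lock mark.
- park_notch (a point): Where the parked pin's axis and collar underside belong: 75.5 mm from the mill's axis along its +y, on the bracket's top face (104 mm high, 10 mm thick). The slot is 13 mm wide, open above, below and outward (+y), closed end 69 mm, flared mouth 95 to 107 mm from the axis. A ridge 3 mm high, 90 to 95.5 mm out, keeps the collar in: slide in above it, then lower. Axes as the mill's.
- pin_head (a point): Middle of the upright blade-lock pin's red round head (18 mm wide, 42 mm high). Below the head a steel collar 24 mm wide, 5 mm high, its underside 26 mm below this point; then a shank 10 mm wide, 76 mm long. Starts in a bore 11.5 mm wide, 20 mm deep in the bowl floor, 18 mm from the mill's axis toward +y, this point 34 mm above the rim: lift it over 70 mm to clear the rim. z runs up the pin.
- lock_pin: The same blade-lock pin, about 60 g; origin at the lower end of its shank, 102 mm below the middle of its head.
- lid_grip (a point): Middle of the grip bar on top of the grey-green bayonet lid: bar 58 mm long (lid's x), 15 mm thick (lid's y), 33 mm high, 15 mm of it above this point; flange top 18 mm below. z up. The two lugs lie under the bar's ends, white pointer lines beside them on the flange; half a turn makes no difference. Lies on the counter at the start; seated in the mill this point is 24 mm above the rim.
- lid: The same lid, 80 to 170 g; origin at the centre of its underside, 42 mm below the bar's middle. Plug 80 mm wide, 18 mm high, lower edge bevelled; two round steel lugs 8 mm thick, 91 mm over both, centred 6 mm above the underside; flange 95 mm wide, 6 mm thick.
- pulse_switch (a joint): Sprung switch in the mill's channel that the lid's lugs push round, rad: 0 at rest, grows as the lid turns clockwise seen from above. The lugs meet it after about 0.07, so it reads about 0.57 at the green mark, pushing back with 0.15 N m; let go, the lid turns back. From about 0.83 the lugs climb sprung click balls; past 0.98 the lid has clicked into lock.
- cinnamon_jar: Bystander: glass spice jar with a black cap, 45 mm wide, 105 mm high; origin at the centre of its underside.
- sugar_shaker: Bystander: glass sugar shaker with a grey top, 44 mm wide, 90 mm high; origin at the centre of its underside.
- coffee_mug: Bystander: white mug with a handle, 82 x 114 mm, 91 mm high; origin at the centre of its underside.
- honey_jar: Bystander: jar with a white cap, 66 x 72 mm, 102 mm high; origin at the centre of its underside.
- coin_roll1: Bystander: brown paper coin roll on end, 28 mm wide, 52 mm high; origin at the centre of its underside.
- coin_roll2: Bystander: blue paper coin roll on end, 26 mm wide, 48 mm high; origin at the centre of its underside.
- counter_bell: Bystander: chrome bell on a black foot, 85 mm wide, 58 mm high; origin at the centre of its underside.
- price_holder3: Bystander: price card on a small steel foot, 34 x 78 mm, 78 mm high; origin at the centre of its underside.

How it is judged:
By the outcome, as a careful person would: the job done as asked, in the order asked, and still so for the second after the job is handed in, while the arm keeps its last pose, push and grip.
It also fails if it takes over 58 s, if anything falls off the work surface, if the arm or the gripper's body presses on something with over 40 N, if the wrist force passes 120 N, or if a joint passes its speed limit or range.

ROBOT

A 6-joint arm with a two-finger parallel gripper is mounted at the origin on a cart in front of the work surface, level with it; the furniture and walls round the work are solid. World frame = base frame: x ahead of the robot, y to its left, z up, the work surface at z = 0. Lengths are in m, angles in rad, forces in N, time in s.
With the tool pointing down it reaches from about 0.375 to 0.9 m from the base axis. Payload 3.1 kg.
Tool frame: the origin (TCP) lies at the very end of the fingers, on their centre line; the grasp point (between the pads) lies 19 mm behind it (robot.hold_point_z is the distance from the TCP to the grasp point, in m); x points along the fingers, y is the direction in which the jaws open and shut, and the axes are right-handed (so a half turn about x gives the same grasp; the last joint's range is limited). The gripper opens to 85 mm and grips with 20 to 120 N. Pads are 22 mm wide; open, the fingers measure 114 mm over their backs; the gripper's body (76 mm by 85 mm) begins 54 mm behind the grasp point. The pads swing forward as they close: fully open they stand 13 mm farther back than shut.
Start: joints at [-1.415, 0.527, 1.433, -0, 1.181, -0.178], TCP at [0.205, -0.59, 0.231] pointing down, gripper open.
Joint ranges: [-3.08, 3.08], [-0.75, 2.2], [0.22, 2.44], [-1.43, 4.57], [0, 2.65], [-2.85, 2.85]. Speed limits (rad/s): [2.79, 2.79, 3.14, 3.14, 3.14, 3.14].

INTERFACE

Orientations are given as a unit quaternion [w, x, y, z].
In Python, from plant import telemetry, eyes, robot gives the robot as it stands.
- The arm moves only by the tool jog_arm, never from a script. Its argument "motion" is a list of rows, each a list of 3 entries, a list of its own where there are three numbers: the shift along the tool's x, y, z in m, then the turn about the tool's x in rad, then the finger opening in m, from 0 to 0.0854. A call has 1 to 8 rows; each row shifts and turns the commanded pose from where the row before left it, along the tool's axes as they then stand; what a row does not reach is not made up. A row lasts 1/8 s, in which the tool goes at most 62.5 mm and 10.7 degrees, less where a joint would pass 70% of its speed; a pose out of reach is approached as far as the arm can. A call is refused whole if a number of a shift passes 0.0625 or a number of a turn 0.188, either way. A call with a gripper value outside its range is refused whole. The fingers move at their own pace and stop on an object; "newtons" is the grip in N (left out, the last holds). Time passes only in rows, so rows that do not move let the fingers close. It gives the time, the measured TCP pose, the force and the opening at its end, in the units of the state.
- telemetry.observe(): the state, without advancing time (a new reading comes with each control period).
- eyes.capture(name): name is "scene" or "top" or "wrist"; returns the picture (384x512x3 uint8, red, green, blue); there is no depth.
- eyes.get_calibration(name): a dict with "fov_y" (degrees; the focal length in pixels is half the picture's height over the tangent of half this angle, whatever the lens; pixels are square), "cx", "cy" (the principal point, pixels), "rvec" (rotation vector, rad) and "tvec" (3), from world to camera coordinates, as OpenCV has them. Camera axes: x right, y down, z forward; pixel columns grow to the right and rows downward; lengths in m; the calibration is good to about 2 mm. A picture is of the moment at which its call begins: read the wrist's pose just before it. get_calibration takes no time and is no camera call; for the wrist camera it gives the pose at the moment of the call.
- robot.close_job(): hands the job in, once; it reports no verdict.
The state is a dict: "time": time; "joint_pos": joint angles; "joint_velocities": joint speeds; "tau": joint torques, N m; "tool_pos": TCP position; "eef_rot": TCP orientation; "contact_force": force on the tool from outside, world axes, zero at the start; "moment": the same for the moment, N m; "grip_width": finger opening in m.
Only numpy, scipy, OpenCV 4.12 (cv2) and the standard library are available. Lean on these libraries where they do the work, as an engineer would, in place of code of your own. Each camera call takes 0.05 s, during which the arm holds its last target.

## Working session

There is one attempt and no reset: what is moved stays moved. The work goes in short steps, Python scripts to look and compute and a tool call to move; the robot and the scene stay as the last step left them, time stands still between calls to the robot, and variables do not carry over. Pictures are saved under pics/ and viewed, and the job is handed in when it is done.

Besides the shell and the picture viewer there is one more tool, called after "Request:" in YAML: its name, and indented under it one key for each argument. jog_arm: Moves the arm, as the interface text tells. Its arguments: {"type":"object","properties":{"motion":{"type":"array"},"newtons":{"type":"number"}},"required":["motion"]}

```bash
mkdir -p pics && ls
cat > h.py <<'E'
import numpy as np, cv2
from plant import telemetry, eyes, robot
from scipy.spatial.transform import Rotation as R
def cap(n,f):
    c=eyes.get_calibration(n); im=eyes.capture(n); cv2.imwrite(f'pics/{f}.png',cv2.cvtColor(im,cv2.COLOR_RGB2BGR)); np.savez(f'pics/{f}.npz',im=im,**{k:np.array(v) for k,v in c.items()}); return im,c
def load(f):
    d=np.load(f'pics/{f}.npz'); return d['im'],{k:d[k] for k in d if k!='im'}
def K(c,h=384):
    f=h/2/np.tan(np.radians(float(c['fov_y']))/2); return np.array([[f,0,float(c['cx'])],[0,f,float(c['cy'])],[0,0,1]])
def ray(c,u,v):
    M=cv2.Rodrigues(np.array(c['rvec'],float))[0]; t=np.array(c['tvec'],float).ravel()
    d=M.T@np.linalg.inv(K(c))@np.array([u,v,1.]); o=-M.T@t; return o,d/np.linalg.norm(d)
def onz(c,u,v,z):
    o,d=ray(c,u,v); return o+d*(z-o[2])/d[2]
def proj(c,P):
    p,_=cv2.projectPoints(np.array(P,float).reshape(-1,1,3),np.array(c['rvec'],float),np.array(c['tvec'],float),K(c),None); return p.reshape(-1,2)
def tri(obs):
    A=np.zeros((3,3));b=np.zeros(3);L=[]
    for c,u,v in obs:
        o,d=ray(c,u,v);P=np.eye(3)-np.outer(d,d);A+=P;b+=P@o;L.append((o,d))
    x=np.linalg.solve(A,b); return x,[np.linalg.norm(np.cross(x-o,d)) for o,d in L]
E
python3 - <<'E'
from h import *
s=telemetry.observe(); print(s)
for n in('scene','top','wrist'):
    im,c=cap(n,n+'0'); print(n,c, im.shape)
E
```

```text
pics
{'time': 0.0, 'joint_pos': array([-1.41547975e+00,  5.28472090e-01,  1.43388060e+00,  2.44087217e-06,
        1.18139512e+00, -1.78504254e-01]), 'joint_velocities': array([-1.59388070e-03,  2.51325846e-05, -2.40228781e-04, -9.49822765e-05,
        1.80802950e-03,  5.56266654e-04]), 'tau': array([-6.09150775e-04, -4.42348838e+01, -1.78024274e+01, -1.21484391e-04,
        8.49242293e-03,  3.59075926e-06]), 'tool_pos': array([ 0.20470002, -0.58978346,  0.23033688]), 'eef_rot': array([ 0.11671395,  0.69728923,  0.11823776, -0.69726997]), 'contact_force': array([-0.10828422,  0.94981318,  0.1655687 ]), 'moment': array([-0.05560038,  0.05320405, -0.05625465]), 'grip_width': 0.08520980924761157}
scene {'fov_y': 49.23513880957867, 'cx': 260.61685703750186, 'cy': 187.9635613194859, 'rvec': array([ 1.16030544, -2.42293097,  0.92851409]), 'tvec': array([0.43655091, 0.35296144, 1.43122496])} (384, 512, 3)
top {'fov_y': 46.08412226322912, 'cx': 252.7682767910378, 'cy': 191.8473621521799, 'rvec': array([ 2.13464841, -2.17668747,  0.1305879 ]), 'tvec': array([0.14755526, 0.58786712, 1.89820514])} (384, 512, 3)
wrist {'fov_y': 65.08999768624525, 'cx': 262.5898027695288, 'cy': 194.9988268758162, 'rvec': array([-2.37098197,  1.68527436,  0.23761803]), 'tvec': array([-0.62274253, -0.03645507,  0.37955662])} (384, 512, 3)
```

View pics/scene0.png

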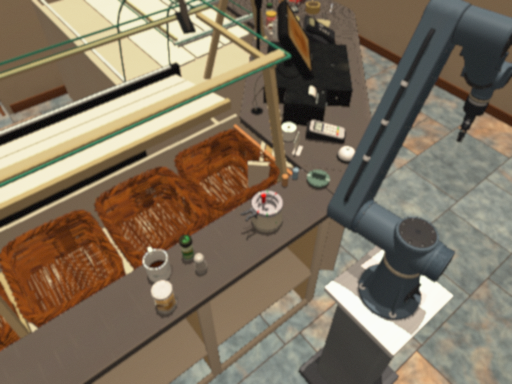

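View pics/top0.png

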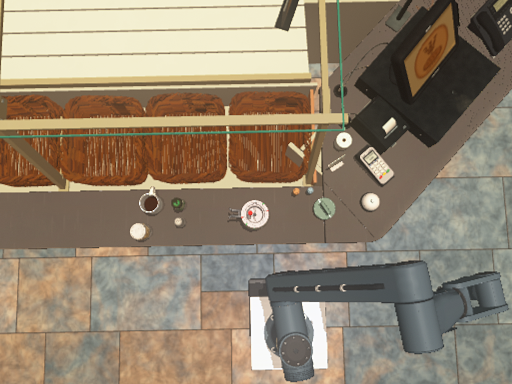

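View pics/wrist0.png

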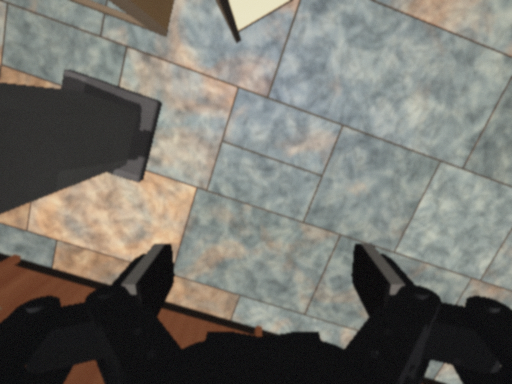

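The top view shows the mill at about (254,213) with its bracket to the left, the lid at (324,208), and the coin rolls at (296–310,190). In the scene view the mill is at (267,208) and the lid at (318,178). Next I enlarge both.

Run:
```python
from h import *
im,c=load('top0'); print(onz(c,254,213,.11),onz(c,324,208,.04), onz(c,295,345,0))
a=im[170:250,215:395]; cv2.imwrite('pics/topc.png',cv2.cvtColor(cv2.resize(a,None,fx=4.4,fy=4.4,interpolation=cv2.INTER_CUBIC),cv2.COLOR_RGB2BGR))
im,c=load('scene0'); print(onz(c,267,203,.11),onz(c,318,178,.04))
a=im[150:250,225:355]; cv2.imwrite('pics/scenec.png',cv2.cvtColor(cv2.resize(a,None,fx=6,fy=6,interpolation=cv2.INTER_CUBIC),cv2.COLOR_RGB2BGR))
```

```text
[0.494028   0.13254811 0.11      ] [ 0.51494802 -0.16584616  0.04      ] [-0.05482474 -0.02834531  0.        ]
[0.49146556 0.13467292 0.11      ] [ 0.50711539 -0.15286023  0.04      ]
```

View pics/topc.png

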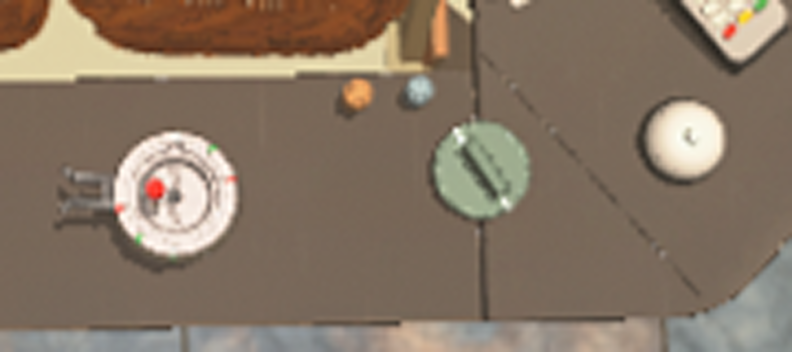

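View pics/scenec.png

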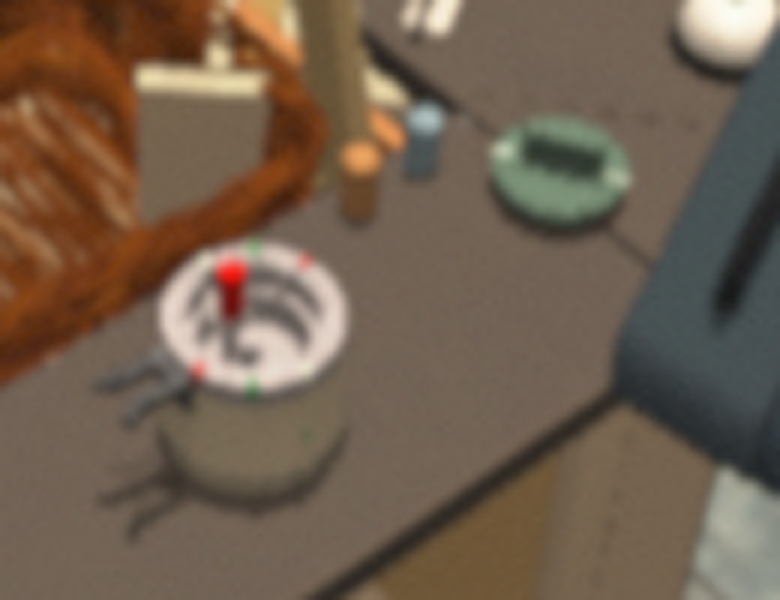

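```bash
cat >> h.py <<'E'
def goal(p,yaw):
    """tool pointing down; yaw = world heading of tool y (jaw axis). prints shift in current tool axes and turn about tool x"""
    s=telemetry.observe(); q=s['eef_rot']; M=R.from_quat([q[1],q[2],q[3],q[0]]).as_matrix()
    y0=np.arctan2(M[1,1],M[0,1]); d=(yaw-y0+np.pi)%(2*np.pi)-np.pi
    sh=M.T@(np.array(p)-s['tool_pos'])
    return sh.round(4), -d, M.round(3), s   # tool x down: +turn about x = clockwise from above
E
python3 - <<'E'
from h import *
sh,t,M,s=goal([.49,.133,.3],np.pi/2); print(sh,t);print(M)
c=eyes.get_calibration('wrist'); A=cv2.Rodrigues(c['rvec'])[0]; cp=-A.T@c['tvec']; print('cam',cp, 'in tool',M.T@(cp-s['tool_pos']),'cam z in tool',M.T@A.T)
E
```

```text
[-0.0683 -0.5897 -0.5064] -2.8078564281956435
[[-0.     0.328 -0.945]
 [ 0.002 -0.945 -0.328]
 [-1.    -0.002 -0.   ]]
cam [ 0.2694019  -0.56687308  0.37341289] in tool [-0.14282112 -0.00087121 -0.06872676] cam z in tool [[ 7.69024210e-04 -2.73204222e-01  9.61957828e-01]
 [ 1.00030614e+00  6.07039847e-04 -5.12926632e-04]
 [-4.44243484e-04  9.62427886e-01  2.72656135e-01]]
```

Request:
jog_arm:
  motion:
    - [[-0.01,0,0],-0.177,0.085]
    - [[-0.01,0,0],-0.177,0.085]
    - [[-0.01,0,0],-0.177,0.085]
    - [[-0.01,0,0],-0.177,0.085]
    - [[-0.01,0,0],-0.177,0.085]
    - [[-0.01,0,0],-0.177,0.085]
    - [[-0.01,0,0],-0.177,0.085]

```text
time: 1.02
tool_pos: [0.2048, -0.5901, 0.3011]
eef_rot: [0.502, 0.498, 0.502, -0.498]
contact_force: [0.4, 0.1, 0.1]
grip_width: 0.0852
```

Request:
jog_arm:
  motion:
    - [[0,0.033,-0.048],0,0.085]
    - [[0,0.033,-0.048],0,0.085]
    - [[0,0.033,-0.048],0,0.085]
    - [[0,0.033,-0.048],0,0.085]
    - [[0,0.033,-0.048],0,0.085]
    - [[0,0.033,-0.048],0,0.085]
    - [[0,0.033,-0.048],0,0.085]
    - [[0,0.033,-0.048],0,0.085]

```text
time: 2.02
tool_pos: [0.4688, -0.2042, 0.3012]
eef_rot: [0.5, 0.5, 0.5, -0.5]
contact_force: [0.2, -0.3, 0.3]
grip_width: 0.0847
```

Run:
```python
from h import *
sh,t,M,s=goal([.51,-.16,.3],0); print(sh,t,s['tool_pos'],s['joint_pos'].round(3),s['contact_force'])
cap('wrist','w1')
```

```text
[ 0.0012  0.0413 -0.0441] 0.001862233332064811 [ 0.46878365 -0.20422552  0.30122813] [-0.63   0.291  1.623 -0.     1.227 -0.632] [ 0.15991651 -0.31686623  0.29259559]
```

View pics/w1.png

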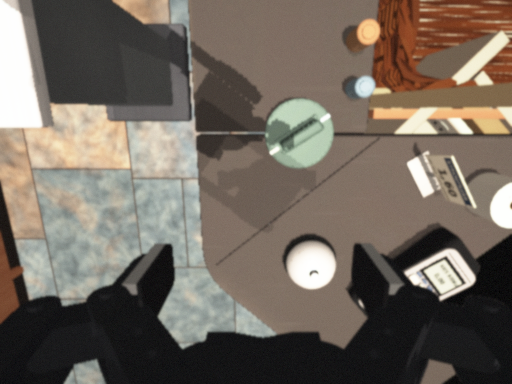

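The wrist view shows the lid at (300,133) with its bar from (280,143) to (325,122). The bell is at (311,264) and the coin rolls at (368,32) and (362,87).

Run:
```python
from h import *
im,c=load('w1')
hsv=cv2.cvtColor(im,cv2.COLOR_RGB2HSV)
a=im[85:180,255:345]; cv2.imwrite('pics/w1c.png',cv2.cvtColor(cv2.resize(a,None,fx=6,fy=6,interpolation=cv2.INTER_CUBIC),cv2.COLOR_RGB2BGR))
m=((hsv[...,0]>50)&(hsv[...,0]<95)&(hsv[...,1]>25)).astype(np.uint8)
m[:,:250]=0;m[:,350:]=0;m[:85]=0;m[185:]=0
w=((hsv[...,2]>205)&(hsv[...,1]<45)).astype(np.uint8);w[:,:250]=0;w[:,350:]=0;w[:85]=0;w[185:]=0
n,l,st,ce=cv2.connectedComponentsWithStats(w); print(st,ce)
m|=w
m=cv2.morphologyEx(m,cv2.MORPH_CLOSE,np.ones((7,7)))
cs,_=cv2.findContours(m,cv2.RETR_EXTERNAL,cv2.CHAIN_APPROX_NONE); k=max(cs,key=cv2.contourArea)
e=cv2.fitEllipse(cv2.convexHull(k)); print(e)
(u,v)=e[0]
for z in(.018,.024):print(onz(c,u,v,z))
pts=np.array([onz(c,*p[0],.024)[:2] for p in k]); C=(pts.min(0)+pts.max(0))/2; print(C,pts.max(0)-pts.min(0))
```

```text
[[     0      0    512    384 195250]
 [   270    101     60     26    774]
 [   289    126     42     39    517]
 [   329    132      1      1      1]
 [   300    135      1      1      1]
 [   297    138      1      1      1]
 [   319    142      1      1      1]
 [   270    145     10     10     58]
 [   313    158      3      3      5]] [[255.17374648 191.94164405]
 [299.22997416 112.54005168]
 [310.0967118  148.36363636]
 [329.         132.        ]
 [300.         135.        ]
 [297.         138.        ]
 [319.         142.        ]
 [274.67241379 149.56896552]
 [314.         158.8       ]]
((298.7424011230469, 132.69317626953125), (67.27318572998047, 69.41326904296875), 36.72213363647461)
[ 0.51814779 -0.16469144  0.018     ]
[ 0.51744037 -0.16426471  0.024     ]
[ 0.5178451 -0.166057 ] [0.0933317  0.09166349]
```

View pics/w1c.png

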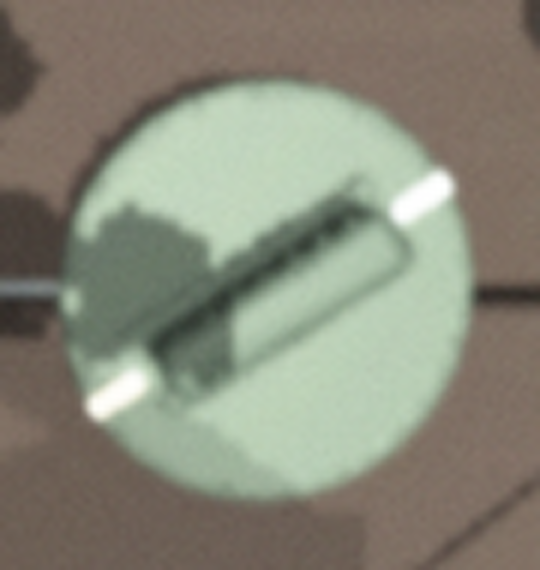

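Request:
jog_arm:
  motion:
    - [[0,0.003,-0.056],0,0.085]
    - [[0,0.003,-0.056],0,0.085]
    - [[0,0.003,-0.056],0,0.085]
    - [[0,0.003,-0.056],0,0.085]
    - [[0,0.003,-0.056],0,0.085]
    - [[0,0.003,-0.056],0,0.085]
    - [[0,0,0],0,0.085]

```text
time: 2.95
tool_pos: [0.4847, 0.1333, 0.3011]
eef_rot: [0.502, 0.498, 0.502, -0.498]
contact_force: [-0.2, -0.3, 0.3]
grip_width: 0.0847
```

Run:
```python
from h import *
sh,t,M,s=goal([.49,.133,.3],0); print(sh,t,s['tool_pos'],s['joint_pos'].round(3),s['contact_force'])
im,c=cap('wrist','w2')
cv2.imwrite('pics/w2c.png',cv2.cvtColor(cv2.resize(im[40:300,130:400],None,fx=2.2,fy=2.2,interpolation=cv2.INTER_CUBIC),cv2.COLOR_RGB2BGR))
```

```text
[0.0011 0.0053 0.0004] 0.00819483321929626 [0.48469331 0.13334423 0.30108921] [4.500e-02 2.790e-01 1.643e+00 1.000e-03 1.221e+00 3.700e-02] [-0.19089987 -0.30027115  0.31644598]
```

View pics/w2.png

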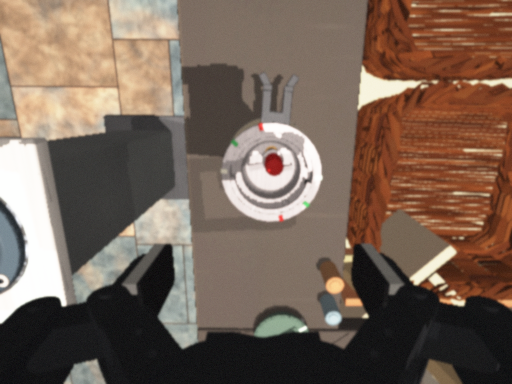

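View pics/w2c.png

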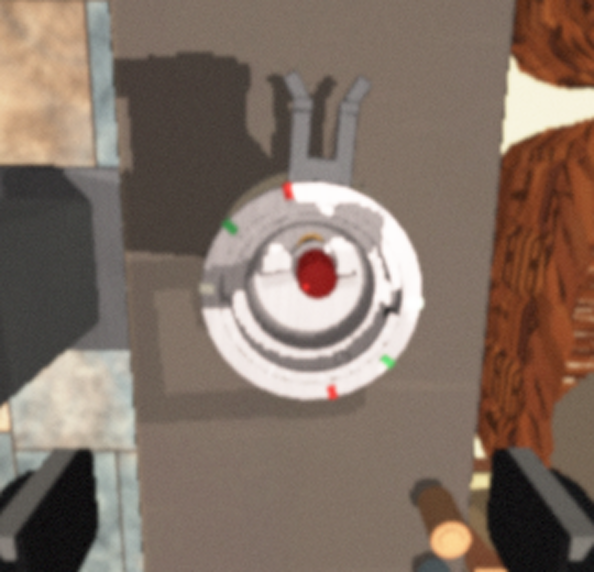

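The wrist view shows the mill rim centred at about (272,171), with the red head at (274,164) and the bracket pointing up to (279,95). The red marks are at (261,127) and (281,218), the green ones at (235,143) and (307,204).

```bash
cat >> h.py <<'E'
def marks(f,box,z=.11):
    im,c=load(f); hsv=cv2.cvtColor(im,cv2.COLOR_RGB2HSV); x0,y0,x1,y1=box; out={}
    H,S,V=[hsv[...,i].astype(int) for i in range(3)]
    for nm,m in(('red',((H<8)|(H>172))&(S>110)&(V>70)),('green',(H>45)&(H<85)&(S>90)&(V>60))):
        m=m.astype(np.uint8); k=np.zeros_like(m); k[y0:y1,x0:x1]=m[y0:y1,x0:x1]
        n,l,st,ce=cv2.connectedComponentsWithStats(k); L=[]
        for i in range(1,n):
            if st[i,4]>=6: L.append((st[i].tolist(),ce[i].round(2).tolist(),onz(c,*ce[i],z).round(4).tolist()))
        out[nm]=L
    return out,c
E
python3 - <<'E'
from h import *
o,c=marks('w2',(200,100,340,240))
for k in o:
    for x in o[k]: print(k,x)
for k in o:
    P=np.array([x[2] for x in o[k] if x[0][4]<80]); 
    if len(P)==2: d=P[0]-P[1]; print(k,P.mean(0),np.linalg.norm(d)/2,np.degrees(np.arctan2(d[1],d[0])))
# head
for x in o['red']:
    if x[0][4]>150:
        for z in(.144,.165): print('head',z,onz(c,*x[1],z), x[0])
# rim outer contour
im,_=load('w2'); im0,c0=load('top0');
E
```

```text
red ([258, 122, 5, 9, 28], [260.07, 125.89], [0.4807, 0.1867, 0.11])
red ([265, 154, 18, 21, 303], [273.31, 164.09], [0.4958, 0.1451, 0.11])
red ([279, 216, 5, 6, 21], [280.62, 218.62], [0.5056, 0.0802, 0.11])
green ([232, 140, 5, 6, 18], [234.0, 142.5], [0.4521, 0.1686, 0.11])
green ([304, 202, 5, 5, 15], [306.2, 203.93], [0.5349, 0.0986, 0.11])
red [0.49315 0.13345 0.11   ] 0.05468605855243182 103.1595301755655
green [0.4935 0.1336 0.11  ] 0.05421217575416063 139.78846655031361
head 0.144 [0.49451703 0.15095443 0.144     ] [265, 154, 18, 21, 303]
head 0.165 [0.49374349 0.15460237 0.165     ] [265, 154, 18, 21, 303]
```

Run:
```python
from h import *
sh,t,M,s=goal([.4944,.1513,.128],-.061); print(sh,t)
```

```text
[ 0.173   0.0098 -0.0199] 0.06707856747977425
```

Request:
jog_arm:
  motion:
    - [[0.02,0.005,-0.01],0,0.06]
    - [[0.02,0.005,-0.01],0.067,0.06]
    - [[0.03,0,0],0,0.06]
    - [[0.02,0,0],0,0.06]
    - [[0,0,0],0,0.06]

```text
time: 3.62
tool_pos: [0.4942, 0.1484, 0.2098]
eef_rot: [-0.482, -0.515, -0.484, 0.518]
contact_force: [0.2, 0.1, 0.8]
grip_width: 0.0602
```

Run:
```python
from h import *
im,c=cap('wrist','w3')
sh,t,M,s=goal([.4944,.1513,.128],-.061); print(sh,t,s['grip_width'])
o,c=marks('w3',(150,0,400,300))
for k in o:
    for x in o[k]: print(k,x)
for k in o:
    P=np.array([x[2] for x in o[k] if x[0][4]<200]); 
    if len(P)==2: d=P[0]-P[1]; print(k,P.mean(0),np.linalg.norm(d)/2,np.degrees(np.arctan2(d[1],d[0])))
```

```text
[ 0.0829 -0.0009 -0.0025] -0.005869397797334308 0.06000967598646693
red ([390, 46, 3, 4, 6], [390.67, 47.33], [0.5944, 0.2559, 0.11])
red ([395, 118, 5, 13, 23], [397.65, 124.48], [0.6026, 0.2, 0.11])
red ([392, 132, 6, 18, 30], [394.13, 140.07], [0.6005, 0.1881, 0.11])
red ([241, 147, 8, 11, 60], [244.63, 151.8], [0.4811, 0.1866, 0.11])
red ([252, 188, 25, 38, 755], [264.08, 206.61], [0.4937, 0.1393, 0.11])
red ([387, 190, 5, 10, 14], [388.79, 194.14], [0.5984, 0.1434, 0.11])
red ([386, 201, 3, 4, 8], [386.88, 202.5], [0.5971, 0.1362, 0.11])
red ([385, 206, 4, 10, 24], [386.67, 210.33], [0.5973, 0.1292, 0.11])
red ([385, 217, 4, 6, 11], [386.09, 219.18], [0.5972, 0.1212, 0.11])
red ([382, 261, 3, 5, 6], [383.0, 263.0], [0.5963, 0.0795, 0.11])
red ([279, 264, 6, 8, 35], [281.49, 267.69], [0.5055, 0.0806, 0.11])
green ([207, 172, 9, 8, 43], [210.95, 175.7], [0.4517, 0.1688, 0.11])
green ([310, 245, 8, 6, 27], [313.3, 247.44], [0.5345, 0.0987, 0.11])
green [0.4931  0.13375 0.11   ] 0.0542444697642073 139.74813539083056
```

View pics/w3.png

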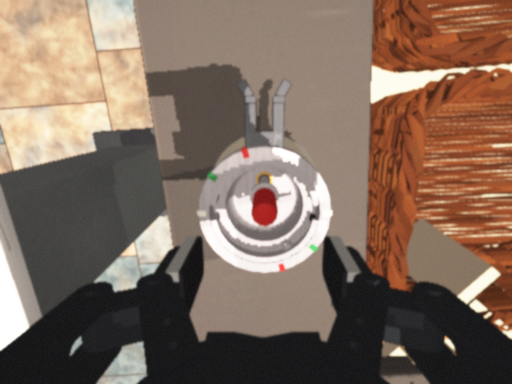

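The marks from two heights agree. Mill centre is (0.4932, 0.1337), yaw −3.6°. I now descend on the head, which is at (264,207), and close.

Request:
jog_arm:
  motion:
    - [[0.03,0,-0.003],-0.003,0.06]
    - [[0.03,0,0],0,0.06]
    - [[0.02,0,0],0,0.05]
    - [[0.002,0,0],0,0.04]
    - [[0,0,0],0,0.03]
    - [[0,0,0],0,0.015]
    - [[0,0,0],0,0.005]
    - [[0,0,0],0,0.005]
  newtons: 40

```text
time: 4.68
tool_pos: [0.4963, 0.1532, 0.1306]
eef_rot: [0.485, 0.516, 0.484, -0.515]
contact_force: [-1.1, -0.5, 6.5]
grip_width: 0.017
```

Run:
```python
from h import *
im,c=cap('wrist','w4')
sh,t,M,s=goal([.4943,.1517,.128],-.063); print(sh,t,s['grip_width'],s['tool_pos'],s['contact_force'],s['moment'])
```

```text
[ 0.0026 -0.0019  0.0016] 0.0012487397674707523 0.01723777582360926 [0.49632707 0.15317054 0.13062147] [-0.82360047 -1.28265239  6.5785842 ] [-0.10159096  0.17507512 -0.01986825]
```

View pics/w4.png

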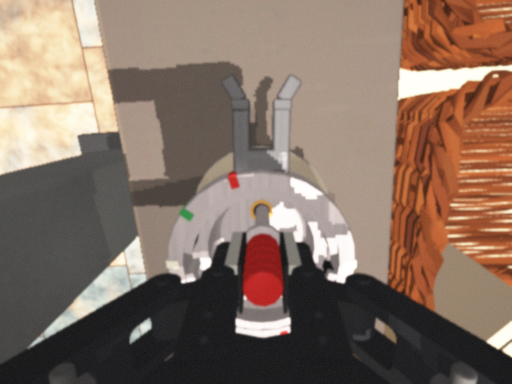

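The jaws hold the head at (263,270), 17 mm open, and Fz is 6.5 N from resting on the collar. I lift straight up in small steps.

Request:
jog_arm:
  motion:
    - [[-0.006,0,0],0,0.005]
    - [[-0.012,0,0],0,0.005]
    - [[-0.015,0,0],0,0.005]
    - [[-0.015,0,0],0,0.005]
    - [[-0.02,0,0],0,0.005]
    - [[-0.02,0,0],0,0.005]
    - [[0,0,0],0,0.005]

```text
time: 5.6
tool_pos: [0.4968, 0.1532, 0.2194]
eef_rot: [0.485, 0.517, 0.483, -0.514]
contact_force: [0.8, 0.3, -0.7]
grip_width: 0.017
```

Run:
```python
from h import *
im,c=cap('wrist','w5')
sh,t,M,s=goal([.4943,.1517,.128],-.063); print(sh,t,s['grip_width'],s['tool_pos'],s['contact_force'],s['moment'])
im,c=cap('scene','s5')
cv2.imwrite('pics/s5c.png',cv2.cvtColor(cv2.resize(im[140:250,215:325],None,fx=5,fy=5,interpolation=cv2.INTER_CUBIC),cv2.COLOR_RGB2BGR))
```

```text
[ 0.0903 -0.0017  0.0016] 0.0010426165688524058 0.016957924580545933 [0.49591824 0.15316455 0.21827666] [ 0.0146743   0.38758845 -1.32419225] [ 0.01919098 -0.05037316  0.03475762]
```

View pics/w5.png

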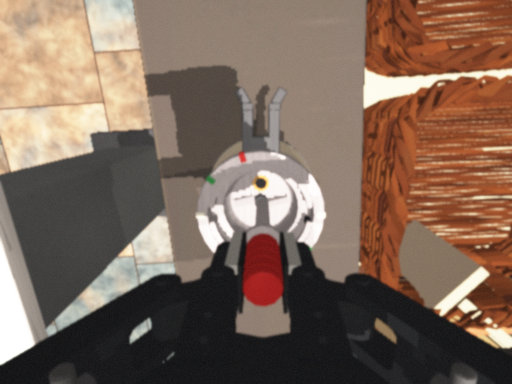

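View pics/s5c.png

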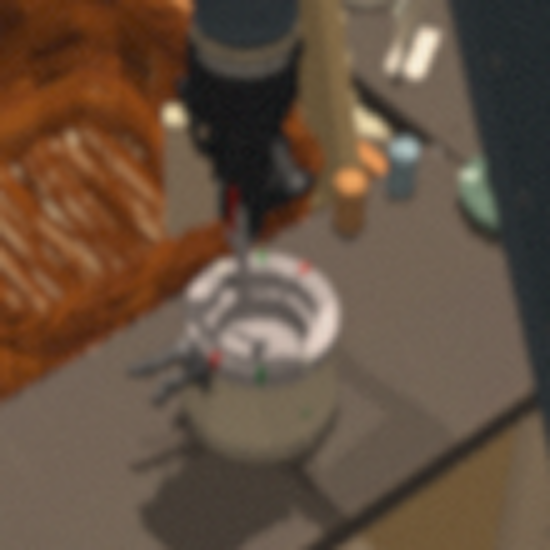

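The pin is out: the head is in the jaws at (263,268), the shank hangs clear at (262,215), and the empty bore ring is at (261,183).

Run:
```python
from h import *
im,c=load('w5')
cv2.imwrite('pics/w5c.png',cv2.cvtColor(cv2.resize(im[75:315,180:340],None,fx=3.3,fy=2.5*1,interpolation=cv2.INTER_CUBIC) if 0 else cv2.resize(im[75:315,180:340],None,fx=2.5,fy=2.5,interpolation=cv2.INTER_CUBIC),cv2.COLOR_RGB2BGR))
print('bore',onz(c,260.5,183,.062))
o,c=marks('w5',(190,140,340,320))
for k in o:
    for x in o[k]: print(k,x)
```

```text
bore [0.49446143 0.15121016 0.062     ]
red ([239, 151, 7, 11, 55], [241.84, 156.25], [0.4811, 0.1867, 0.11])
red ([242, 234, 42, 73, 2460], [262.56, 271.12], [0.4919, 0.0778, 0.11])
green ([206, 176, 8, 7, 34], [209.53, 179.32], [0.4518, 0.1686, 0.11])
```

View pics/w5c.png

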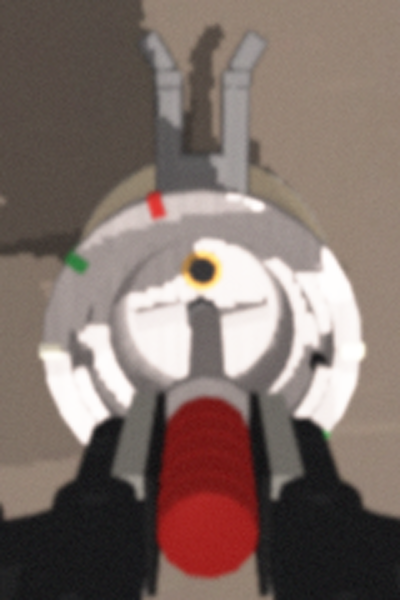

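Run:
```python
from h import *
im,c=load('w5')
print('shank tip', onz(c,261.8,75+300/2.5+1,.130))
print('head top', onz(c,180+208/2.5,75+530/2.5,.165+.088))
print('shank mid?',onz(c,180+206/2.5,75+372/2.5,.118+.088))
P=lambda x,y:(180+x/2.5,75+y/2.5)
for n,p in dict(notchL=(180,155),notchR=(222,155),inL=(182,90),inR=(222,90)).items(): print(n,onz(c,*P(*p),.104))
mc=np.array([.4932,.1337]);y=-.063;ex=np.array([np.cos(y),np.sin(y)]);ey=np.array([-np.sin(y),np.cos(y)])
for n,r in(('notch',.0755),('closed',.069),('mouth',.107)): print(n,mc+r*ey)
```

```text
shank tip [0.4960035  0.15667185 0.13      ]
head top [0.49609556 0.15266724 0.253     ]
shank mid? [0.49653829 0.16230452 0.206     ]
notchL [0.49053098 0.20158922 0.104     ]
notchR [0.50471907 0.20071459 0.104     ]
inL [0.49268876 0.22268375 0.104     ]
inR [0.50589653 0.22187441 0.104     ]
notch [0.49795335 0.20905022]
closed [0.49754413 0.20256311]
mouth [0.49993654 0.24048773]
```

```bash
cat >> h.py <<'E'
mc=np.array([.4932,.1337]);my=-.063;ex=np.array([np.cos(my),np.sin(my)]);ey=np.array([-np.sin(my),np.cos(my)])
E
python3 - <<'E'
from h import *
p=mc+.1257*ey; sh,t,M,s=goal([*p,.124],my); print(sh,t)
E
```

```text
[ 0.0935 -0.0008 -0.1062] 0.0010037257237232033
```

Request:
jog_arm:
  motion:
    - [[0,0,-0.02],0,0.005]
    - [[0,-0.001,-0.04],0,0.005]
    - [[0,0,-0.035],0,0.005]
    - [[0.015,0,-0.011],0,0.005]
    - [[0.03,0,0],0,0.005]
    - [[0.03,0,0],0,0.005]
    - [[0.016,0,0],0,0.005]
    - [[0,0,0],0,0.005]

```text
time: 6.7
tool_pos: [0.4999, 0.2581, 0.1245]
eef_rot: [-0.483, -0.514, -0.485, 0.517]
contact_force: [-0.4, 0.0, -0.3]
grip_width: 0.017
```

Run:
```python
from h import *
im,c=cap('wrist','w6')
p=mc+.0762*ey; sh,t,M,s=goal([*p,.124],my); print(sh,t,s['grip_width'],s['tool_pos'],s['contact_force'],s['moment'])
im,c=cap('scene','s6')
cv2.imwrite('pics/s6c.png',cv2.cvtColor(cv2.resize(im[140:250,215:325],None,fx=5,fy=5,interpolation=cv2.INTER_CUBIC),cv2.COLOR_RGB2BGR))
```

```text
[0.0018 0.0002 0.0488] 0.0004746641395629858 0.016573256565711906 [0.50088889 0.25846712 0.12574597] [-0.03817276 -0.73127289 -0.53593905] [-0.04072856 -0.05280099 -0.03768995]
```

View pics/w6.png

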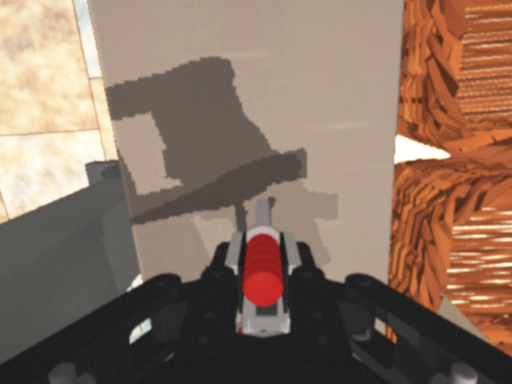

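View pics/s6c.png

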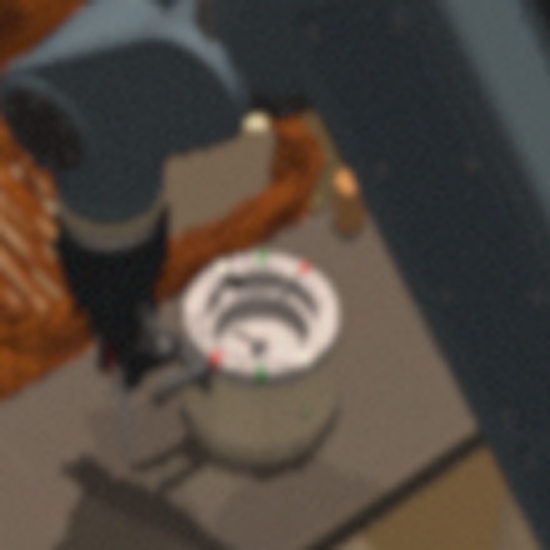

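Request:
jog_arm:
  motion:
    - [[0,0,0.008],0,0.005]
    - [[0,0,0.01],0,0.005]
    - [[0,0,0.01],0,0.005]
    - [[0,0,0.01],0,0.005]

```text
time: 7.3
tool_pos: [0.4987, 0.2201, 0.1266]
eef_rot: [0.484, 0.515, 0.484, -0.515]
contact_force: [0.3, 0.7, -0.7]
grip_width: 0.0168
```

Request:
jog_arm:
  motion:
    - [[0,0,0.006],0,0.005]
    - [[0,0,0.005],0,0.005]
    - [[0,0,0],0,0.005]

```text
time: 7.68
tool_pos: [0.498, 0.2098, 0.1263]
eef_rot: [-0.484, -0.515, -0.484, 0.515]
contact_force: [0.3, 0.0, -0.9]
grip_width: 0.017
```

Run:
```python
from h import *
im,c=cap('wrist','w7')
p=mc+.0762*ey
for i in range(3):
    sh,t,M,s=goal([*p,.124],my); print(sh,t,s['grip_width'],s['tool_pos'],s['contact_force'],s['moment']); eyes.capture('top')
im,c=cap('scene','s7')
cv2.imwrite('pics/s7c.png',cv2.cvtColor(cv2.resize(im[140:250,215:325],None,fx=5,fy=5,interpolation=cv2.INTER_CUBIC),cv2.COLOR_RGB2BGR))
```

```text
[ 0.0023 -0.0001  0.0003] 0.0007414638013263364 0.016860289656251644 [0.49810055 0.21002694 0.12631845] [-0.20339388  0.45980279 -0.65408345] [ 0.02371525 -0.00884363 -0.01718807]
[ 0.0023 -0.0001  0.0004] 0.0009938846316135397 0.016873579323439906 [0.4981243  0.21018632 0.12630037] [-0.02358438 -0.95681553 -0.53770466] [ 0.00070403 -0.00414542 -0.03102003]
[ 0.0023 -0.0001  0.0005] 0.0012309231262319642 0.016828469159234655 [0.49810537 0.21026219 0.1262972 ] [-0.02201719  0.37025142 -0.69362064] [ 0.01099421 -0.02818612  0.00308159]
```

View pics/w7.png

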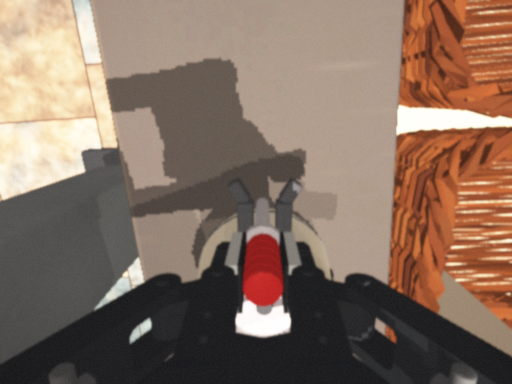

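View pics/s7c.png

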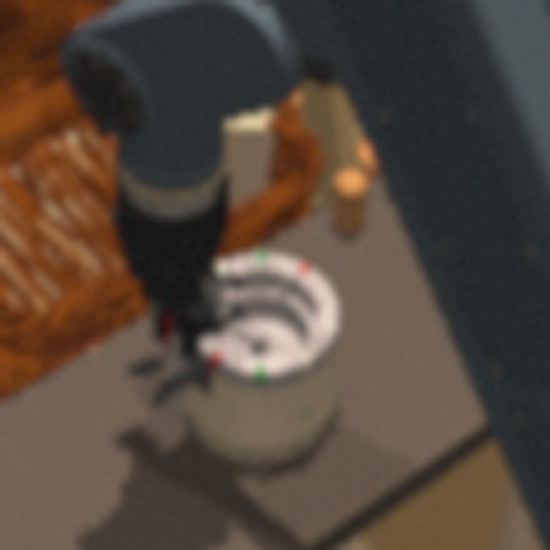

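The shank is in the slot between the prongs (head 263,268; prongs at 245 and 287), with no contact force. I lower onto the bracket.

Request:
jog_arm:
  motion:
    - [[0.004,0,0],0,0.005]
    - [[0.004,0,0],0,0.005]
    - [[0.0015,0,0],0,0.005]
    - [[0,0,0],0,0.005]

```text
time: 8.43
tool_pos: [0.4978, 0.2101, 0.1168]
eef_rot: [-0.484, -0.515, -0.484, 0.515]
contact_force: [-0.7, 0.4, 1.3]
grip_width: 0.0171
```

Request:
jog_arm:
  motion:
    - [[0.001,0,0],0,0.005]
    - [[0,0,0],0,0.005]

```text
time: 8.68
tool_pos: [0.4978, 0.2101, 0.1167]
eef_rot: [-0.484, -0.515, -0.484, 0.515]
contact_force: [-2.4, -0.8, 8.3]
grip_width: 0.0172
```

Firm contact: 8 N at TCP 0.1167, as expected. I release.

Request:
jog_arm:
  motion:
    - [[-0.001,0,0],0,0.02]
    - [[0,0,0],0,0.03]
    - [[0,0,0],0,0.045]
    - [[0,0,0],0,0.06]
    - [[-0.01,0,0],0,0.06]
    - [[-0.03,0,0],0,0.06]
    - [[-0.04,0,0],0,0.06]
    - [[-0.04,0,0],0,0.06]

```text
time: 9.68
tool_pos: [0.4979, 0.21, 0.2385]
eef_rot: [0.484, 0.515, 0.484, -0.515]
contact_force: [0.1, -0.7, -0.3]
grip_width: 0.06
```

Run:
```python
from h import *
im,c=cap('wrist','w8')
s=telemetry.observe(); print(s['tool_pos'],s['grip_width'],s['contact_force'],s['joint_pos'].round(3))
im2,c2=cap('scene','s8')
a=cv2.resize(im2[140:250,215:325],None,fx=4,fy=4,interpolation=cv2.INTER_CUBIC);
b=im[:,150:400]; b=cv2.resize(b,None,fx=440/384,fy=440/384)
cv2.imwrite('pics/c8.png',cv2.cvtColor(np.hstack([a,b]),cv2.COLOR_RGB2BGR))
```

```text
[0.50115136 0.21086663 0.24405854] 0.059964808585186526 [1.07151786 1.01555    2.72542832] [0.193 0.398 1.63  0.    1.102 0.254]
```

View pics/c8.png

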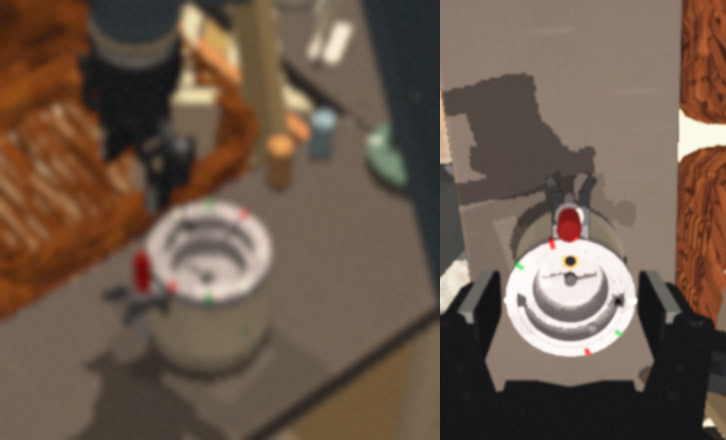

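The pin stands in the notch, with its red head at about (279,195) in the wrist image and the jaws clear. I check its position and re-measure the rim marks.

Run:
```python
from h import *
im,c=cap('wrist','w9')
o,c=marks('w9',(190,120,370,330))
for k in o:
    for x in o[k]: print(k,x)
for k in o:
    P=np.array([x[2] for x in o[k] if x[0][4]<100 and x[0][4]>20]); 
    if len(P)==2: d=P[0]-P[1]; print(k,P.mean(0),np.linalg.norm(d)/2,np.degrees(np.arctan2(d[1],d[0])))
x=max(o['red'],key=lambda x:x[0][4]); print('head mid',onz(c,*x[1],.135), 'expected',mc+.0755*ey)
l,t,w,h,_=x[0]; print('top',onz(c,x[1][0],t+h-9,.151),'head pix',proj(c,[[*(mc+.0755*ey),.151],[*(mc+.0755*ey),.109]]),x[0])
cv2.imwrite('pics/w9c.png',cv2.cvtColor(cv2.resize(im[120:330,190:370],None,fx=2.8,fy=2.8,interpolation=cv2.INTER_CUBIC),cv2.COLOR_RGB2BGR))
```

```text
red ([247, 182, 22, 29, 489], [257.3, 196.83], [0.4962, 0.2017, 0.11])
red ([240, 207, 6, 10, 40], [242.4, 211.5], [0.4809, 0.188, 0.11])
red ([368, 237, 2, 5, 7], [368.57, 239.43], [0.6037, 0.1507, 0.11])
red ([272, 304, 5, 6, 20], [273.9, 306.4], [0.5058, 0.0801, 0.11])
green ([211, 228, 7, 7, 22], [213.95, 231.41], [0.4514, 0.1693, 0.11])
green ([299, 288, 5, 4, 13], [301.0, 289.62], [0.535, 0.0984, 0.11])
head mid [0.49680887 0.20886896 0.135     ] expected [0.49795335 0.20905022]
top [0.49692652 0.20906799 0.151     ] head pix [[258.56163238 201.94328187]
 [258.67162289 189.02283356]] [247, 182, 22, 29, 489]
```

View pics/w9c.png

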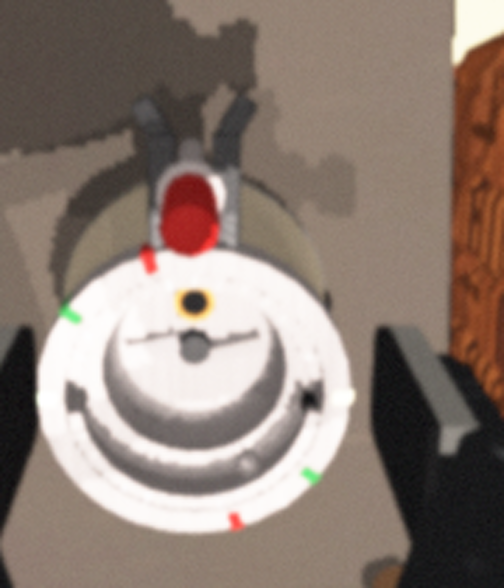

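Pin is parked: head at (0.497, 0.209) against an expected (0.498, 0.209). Next is the lid.

Run:
```python
from h import *
im,c=load('w1')
a=onz(c,255+424/6,85+198/6,.024);b=onz(c,255+118/6,85+393/6,.024);d=a-b;print(a,b,(a+b)/2,np.linalg.norm(d),np.degrees(np.arctan2(d[1],d[0])))
ly=np.arctan2(d[1],d[0])
sh,t,M,s=goal([.5178,-.1655,.2],ly-np.pi/2); print(sh,t,s['tool_pos'])
```

```text
[ 0.55318065 -0.14465631  0.024     ] [ 0.48476812 -0.18869535  0.024     ] [ 0.51897439 -0.16667583  0.024     ] 0.08136161469811527 32.77050669672583
[0.0394 0.0411 0.3742] 0.9370543448759112 [0.49962991 0.210474   0.23979868]
```

Request:
jog_arm:
  motion:
    - [[0,0.005,0.04],0,0.06]
    - [[0,0.006,0.055],0,0.06]
    - [[0,0.006,0.055],0,0.06]
    - [[0,0.006,0.055],0,0.06]
    - [[0,0.006,0.055],0,0.06]
    - [[0,0.006,0.055],0,0.06]
    - [[0,0.006,0.059],0,0.06]

```text
time: 10.7
tool_pos: [0.5149, -0.167, 0.2358]
eef_rot: [-0.483, -0.515, -0.485, 0.515]
contact_force: [1.2, -0.6, -0.9]
grip_width: 0.0599
```

Request:
jog_arm:
  motion:
    - [[0.005,0,0],0.157,0.06]
    - [[0.01,0,0],0.157,0.06]
    - [[0.01,0,0],0.157,0.06]
    - [[0.01,0,0],0.157,0.06]
    - [[0.005,0,0],0.157,0.06]
    - [[0,0,0],0.152,0.06]
    - [[0,0,0],0,0.06]

```text
time: 11.58
tool_pos: [0.515, -0.1654, 0.1958]
eef_rot: [-0.199, -0.678, -0.201, 0.679]
contact_force: [-0.1, 0.5, 0.2]
grip_width: 0.0601
```

Run:
```python
from h import *
im,c=cap('wrist','w10')
s=telemetry.observe(); print(s['tool_pos'],s['grip_width'],s['contact_force'],s['joint_pos'].round(3))
```

```text
[ 0.51519868 -0.16542872  0.19601457] 0.060020801305417655 [-0.39095582  0.19376811 -0.3337565 ] [-0.517  0.462  1.679  0.     1.002  0.479]
```

View pics/w10.png

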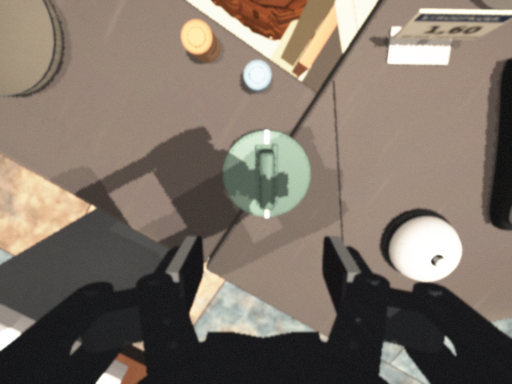

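The lid is centred at about (266,174), its white pointers at (266,137) and (267,213) line up with the image vertical, and nothing stands near the finger path.

```bash
cat >> h.py <<'E'
def lidpose(f,box,z):
    im,c=load(f); x0,y0,x1,y1=box; s=cv2.cvtColor(im,cv2.COLOR_RGB2HSV)[y0:y1,x0:x1].astype(int)
    w=((s[...,2]>200)&(s[...,1]<30)).astype(np.uint8); n,l,st,ce=cv2.connectedComponentsWithStats(w)
    L=[(st[i].tolist(),ce[i]+[x0,y0],onz(c,*(ce[i]+[x0,y0]),z)) for i in range(1,n) if st[i,4]>=12]
    return L,c
E
python3 - <<'E'
from h import *
L,c=lidpose('w10',(215,120,320,225),.024)
for x in L: print(x)
im,c=load('w10'); h=cv2.cvtColor(im,cv2.COLOR_RGB2HSV).astype(int)
m=((h[...,0]>45)&(h[...,0]<95)&(h[...,1]>30)).astype(np.uint8); k=np.zeros_like(m);k[120:225,215:320]=m[120:225,215:320]
cs,_=cv2.findContours(cv2.morphologyEx(k,cv2.MORPH_CLOSE,np.ones((9,9))),0,cv2.CHAIN_APPROX_NONE);k=max(cs,key=cv2.contourArea)
e=cv2.fitEllipse(cv2.convexHull(k));print(e,onz(c,*e[0],.024))
E
```

```text
([16, 9, 76, 43, 992], array([266.68044355, 146.49798387]), array([ 0.54331548, -0.1502382 ,  0.024     ]))
([47, 89, 9, 10, 62], array([266.38709677, 213.40322581]), array([ 0.48151346, -0.19016162,  0.024     ]))
((266.1666564941406, 172.67776489257812), (85.9984130859375, 87.70818328857422), 86.54977416992188) [ 0.51981411 -0.1649142   0.024     ]
```

Run:
```python
from h import *
im,c=load('w10')
cv2.imwrite('pics/w10c.png',cv2.cvtColor(cv2.resize(im[120:225,215:320],None,fx=5,fy=5,interpolation=cv2.INTER_CUBIC),cv2.COLOR_RGB2BGR))
h=cv2.cvtColor(im,cv2.COLOR_RGB2HSV).astype(int)
w=((h[...,2]>225)&(h[...,1]<22)).astype(np.uint8); 
for (y0,y1) in((126,148),(203,222)):
    v,u=np.nonzero(w[y0:y1,260:273]); print(u.mean()+260,v.mean()+y0,len(u), v.min()+y0,v.max()+y0)
a=onz(c,266,137,.024);b=onz(c,266.4,213.3,.024);d=a-b;ly=np.arctan2(d[1],d[0]);print((a+b)/2,np.linalg.norm(d),np.degrees(ly))
print(goal([.5192,-.1655,.029],ly-np.pi/2)[:2])
```

```text
265.8 137.03571428571428 140 130 144
266.5 213.5 44 210 217
[ 0.51635297 -0.167221    0.024     ] 0.08318669636637775 33.38396036252633
(array([ 0.167 ,  0.0025, -0.0035]), np.float64(-0.008320609630751541))
```

View pics/w10c.png

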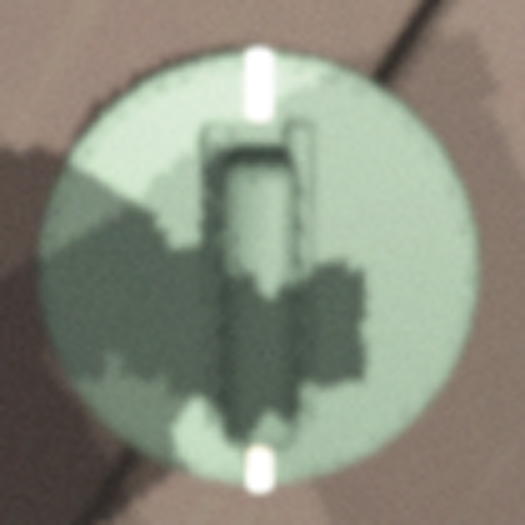

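Run:
```python
from h import *
im,c=load('w10'); P=lambda x,y:onz(c,215+x/5,120+y/5,.024)
a,b,l,r=P(259.5,46),P(259.5,490),P(38,268),P(480,268)
d=a-b; print((a+b)/2,(l+r)/2,np.linalg.norm(d),np.linalg.norm(l-r),np.degrees(np.arctan2(d[1],d[0])))
p=(a+b)/4+(l+r)/4;print(p)
print(goal([p[0],p[1],.029],np.arctan2(d[1],d[0])-np.pi/2)[:2])
# bar direction check
a,b=P(265,150),P(260,440)
```

```text
[ 0.51773583 -0.16720246  0.024     ] [ 0.5193306  -0.16600781  0.024     ] 0.0965762781746967 0.09417651640520046 33.126148108250106
[ 0.51853321 -0.16660514  0.024     ]
(array([ 0.167 ,  0.0031, -0.0023]), np.float64(-0.0038209369416426497))
```

Request:
jog_arm:
  motion:
    - [[0.03,0.003,-0.002],0,0.055]
    - [[0.04,0,0],0,0.055]
    - [[0.04,0,0],0,0.055]
    - [[0.035,0,0],0,0.055]
    - [[0.017,0,0],0,0.055]
    - [[0.003,0,0],0,0.05]
    - [[0,0,0],0,0.05]
  newtons: 70

```text
time: 12.5
tool_pos: [0.5197, -0.1675, 0.0325]
eef_rot: [0.2, 0.679, 0.199, -0.678]
contact_force: [0.0, 0.5, 0.3]
grip_width: 0.0502
```

Run:
```python
from h import *
im,c=cap('wrist','w11')
print(goal([.5185,-.1664,.029],np.radians(33.1)-np.pi/2)[:2]);s=telemetry.observe(); print(s['tool_pos'],s['grip_width'],s['contact_force'])
```

```text
(array([ 0.0039, -0.0018,  0.0005]), np.float64(-0.0054311288934876245))
[ 0.51992995 -0.16764175  0.03290796] 0.0497868302350125 [ 0.59173987  0.47524674 -0.03227122]
```

View pics/w11.png

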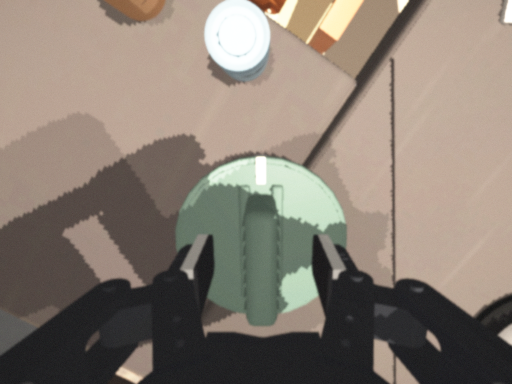

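The jaws straddle the bar, which runs from (260,190) to (262,325). I lower 3 mm and close.

Request:
jog_arm:
  motion:
    - [[0.003,-0.001,0],-0.005,0.05]
    - [[0,0,0],0,0.035]
    - [[0,0,0],0,0.02]
    - [[0,0,0],0,0.01]
    - [[0,0,0],0,0.005]
    - [[0,0,0],0,0.005]
  newtons: 70

```text
time: 13.3
tool_pos: [0.5188, -0.1665, 0.0292]
eef_rot: [0.201, 0.678, 0.201, -0.678]
contact_force: [-0.4, 0.1, 5.6]
grip_width: 0.0139
```

Request:
jog_arm:
  motion:
    - [[-0.01,0,0],0,0.005]
    - [[-0.03,0,0],0,0.005]
    - [[-0.04,0,0],0,0.005]
    - [[-0.04,0,0],0,0.005]
    - [[-0.03,0,0],0,0.005]
    - [[0,0,0],0,0.005]

```text
time: 14.05
tool_pos: [0.5199, -0.167, 0.1812]
eef_rot: [0.203, 0.679, 0.2, -0.677]
contact_force: [-0.5, -0.8, -1.6]
grip_width: 0.014
```

Run:
```python
from h import *
im,c=cap('wrist','w12')
s=telemetry.observe(); print(s['tool_pos'],s['grip_width'],s['contact_force'],s['moment'])
print(goal([*mc,.2],my-np.pi/2)[:2])
```

```text
[ 0.51868043 -0.16634632  0.17950113] 0.014179080622789646 [-0.60684492 -0.14719404 -1.46395672] [0.0188837  0.01102745 0.02517662]
(array([-0.0208, -0.2654, -0.1423]), np.float64(0.6398868415936474))
```

View pics/w12.png

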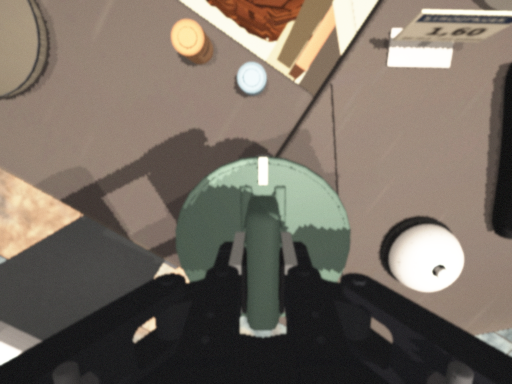

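The lid is held level, with its flange spanning columns 176–350 and the pointer end at (263,157). I work out the lid's offset in the tool frame.

Run:
```python
from h import *
im,c=load('w12')
sh,t,M,s=goal([*mc,.2],my-np.pi/2); tp=s['tool_pos']; z=tp[2]-.0052
cv2.imwrite('pics/w12c.png',cv2.cvtColor(cv2.resize(im[145:300,165:360],None,fx=4,fy=4,interpolation=cv2.INTER_CUBIC),cv2.COLOR_RGB2BGR))
f=lambda u,v:(M.T@(onz(c,u,v,z)-tp)).round(4)
# edge points of flange: green vs background
h=cv2.cvtColor(im,cv2.COLOR_RGB2HSV).astype(int)
m=((h[...,0]>45)&(h[...,0]<95)&(h[...,1]>30)|((h[...,2]>220)&(h[...,1]<30))).astype(np.uint8)
k=np.zeros_like(m);k[150:275,165:360]=m[150:275,165:360]
cs,_=cv2.findContours(cv2.morphologyEx(k,cv2.MORPH_CLOSE,np.ones((5,5))),0,cv2.CHAIN_APPROX_NONE);k=max(cs,key=cv2.contourArea)[:,0]
k=k[(k[:,1]<240)]
P=np.array([f(*p) for p in k])[:,1:]
r0=np.hypot(*(P).T); 
A=np.c_[2*P,np.ones(len(P))]; sel=np.ones(len(P),bool)
for _ in range(6):
    x=np.linalg.lstsq(A[sel],(P**2).sum(1)[sel],rcond=None)[0]; rr=np.sqrt(x[2]+x[0]**2+x[1]**2); res=np.abs(np.hypot(*(P-x[:2]).T)-rr); sel=res<max(.0015,2*np.median(res[sel]))
print(x[:2],rr,sel.sum(),len(P))
# fixed radius .0475 centre
from scipy.optimize import least_squares
q=least_squares(lambda q:np.hypot(*(P[sel]-q).T)-.0475,[0,0]).x;print('fixed r',q)
print('pointer end',f(263,157),f(263,184))
```

```text
[ 0.00015009 -0.000392  ] 0.046572039243062 248 303
fixed r [0.00015677 0.00077586]
pointer end [ 0.0052  0.0003 -0.0468] [ 0.0052  0.0003 -0.033 ]
```

View pics/w12c.png

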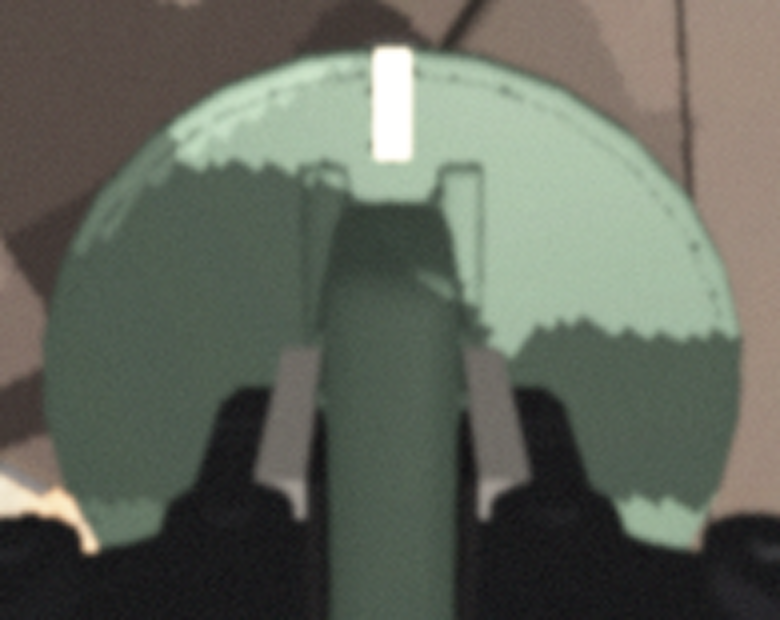

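Request:
jog_arm:
  motion:
    - [[-0.005,-0.03,-0.016],0,0.005]
    - [[-0.01,-0.044,-0.024],0,0.005]
    - [[-0.005,-0.044,-0.024],0,0.005]
    - [[0,-0.044,-0.024],0,0.005]
    - [[0,-0.044,-0.024],0,0.005]
    - [[0,-0.038,-0.02],0,0.005]
    - [[0,-0.021,-0.01],0,0.005]

```text
time: 14.98
tool_pos: [0.491, 0.1352, 0.1968]
eef_rot: [-0.201, -0.676, -0.202, 0.679]
contact_force: [0.2, 0.2, -0.7]
grip_width: 0.0138
```

Request:
jog_arm:
  motion:
    - [[0,0,0],0.12,0.005]
    - [[0,0,0],0.14,0.005]
    - [[0,0,0],0.14,0.005]
    - [[0,0,0],0.14,0.005]
    - [[0,0,0],0.1,0.005]
    - [[0,0,0],0,0.005]

```text
time: 15.72
tool_pos: [0.4918, 0.1331, 0.1971]
eef_rot: [0.022, -0.705, 0.022, 0.708]
contact_force: [-0.1, -0.3, -1.3]
grip_width: 0.0138
```

Run:
```python
from h import *
im,c=cap('wrist','w13')
for i in range(2):
    s=telemetry.observe(); print(s['tool_pos'],s['grip_width'],s['contact_force'],s['moment'],s['joint_pos'].round(3))
    print(goal([*mc,.1212],my-np.pi/2)[:2])
    if i==0: im2,c2=cap('scene','s13')
cv2.imwrite('pics/s13c.png',cv2.cvtColor(cv2.resize(im2[140:250,215:325],None,fx=5,fy=5,interpolation=cv2.INTER_CUBIC),cv2.COLOR_RGB2BGR))
```

```text
[0.49203979 0.13313318 0.19738997] 0.01400909756808395 [ 0.08447087  0.28196496 -0.71814411] [-0.01488123  0.05578708 -0.03711131] [ 0.045  0.422  1.753 -0.     0.97   1.677]
(array([ 0.0762, -0.0007, -0.0014]), np.float64(0.0014934398485193512))
[0.49227671 0.13313164 0.19767846] 0.01369697660329942 [ 0.38756407  0.88430316 -1.0390836 ] [-0.01135533  0.02881983  0.0148412 ] [ 0.045  0.422  1.753 -0.     0.97   1.677]
(array([ 0.0765, -0.0006, -0.0011]), np.float64(0.001295030499456562))
```

View pics/w13.png

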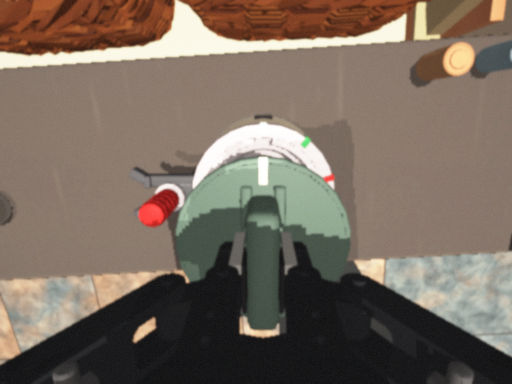

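View pics/s13c.png

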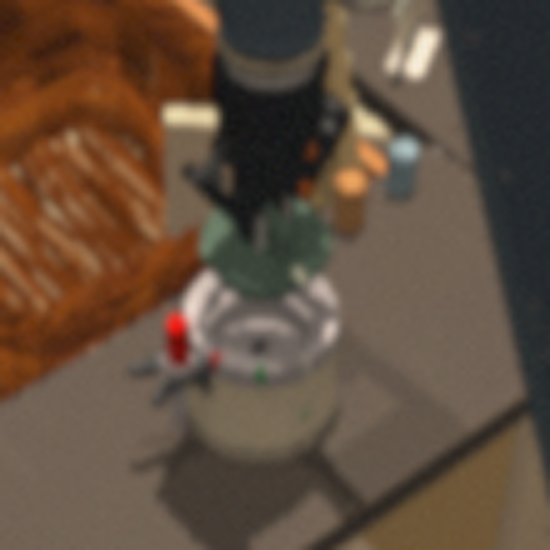

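The lid hangs over the mouth, its pointer at column 263 in line with the white rim mark at about (264,124). The pin still stands on the left. I go down to just above the rim.

Request:
jog_arm:
  motion:
    - [[0.015,-0.0007,-0.001],0.001,0.005]
    - [[0.02,0,0],0,0.005]
    - [[0.013,0,0],0,0.005]
    - [[0.005,0,0],0,0.005]
    - [[0,0,0],0,0.005]

```text
time: 16.45
tool_pos: [0.494, 0.1338, 0.1454]
eef_rot: [0.023, -0.706, 0.023, 0.707]
contact_force: [0.6, 0.0, -0.3]
grip_width: 0.0138
```

Run:
```python
from h import *
im,c=cap('wrist','w14')
for i in range(2):
    s=telemetry.observe(); print(s['tool_pos'],s['contact_force'],s['moment'])
    print(goal([*mc,.1212],my-np.pi/2)[:2])
    eyes.capture('top')
o,_=marks('w14',(180,60,360,250))
for k in o:
    for x in o[k]: print(k,x)
for k,a in(('green',-.64),('red',-1.28)): print(k,mc+.0535*np.array([np.cos(my+a),np.sin(my+a)]))
print('white',proj(c,[[*(mc+.053*ex),.11],[*(mc-.018*ey*0+.0475*ex),.1265]]))
cv2.imwrite('pics/w14c.png',cv2.cvtColor(cv2.resize(im[60:260,150:370],None,fx=3,fy=3,interpolation=cv2.INTER_CUBIC),cv2.COLOR_RGB2BGR))
```

```text
[0.49433493 0.133854   0.14587173] [-2.66418619e-01 -1.68846482e-03 -1.71594360e+00] [-0.04250587 -0.03370611 -0.01487134]
(array([0.0247, 0.0002, 0.0011]), np.float64(-0.0010653342142132871))
[0.49452931 0.13386673 0.1461652 ] [-0.0032699   0.02378743 -0.88408916] [-0.0163857   0.03994508 -0.01627376]
(array([0.025 , 0.0003, 0.0013]), np.float64(-0.0010737823598505614))
red ([341, 194, 14, 11, 95], [347.87, 199.83], [0.5054, 0.0809, 0.11])
green ([313, 148, 12, 14, 85], [318.85, 154.53], [0.5346, 0.0985, 0.11])
green [0.53401548 0.09911175]
red [0.50528198 0.0815821 ]
white [[264.07324647 138.39567573]
 [264.1817784  151.63206629]]
```

View pics/w14c.png

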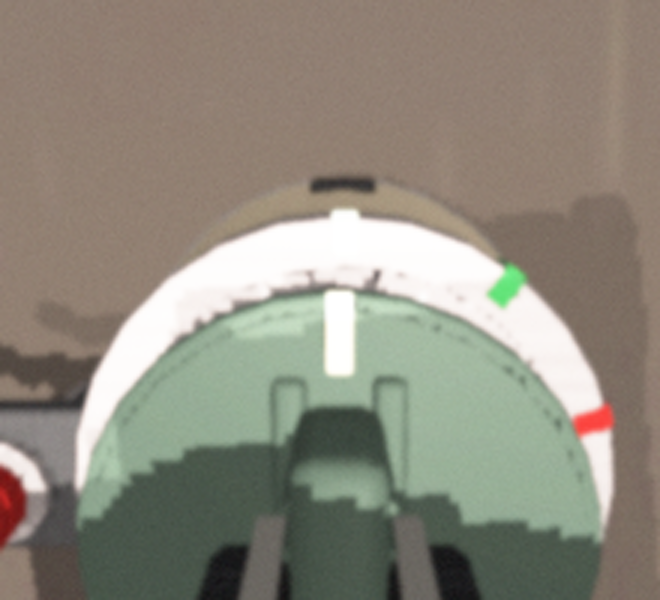

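White rim mark is at (265,134) and the pointer at (263,171), so the lid sits about 0.7 mm off laterally. I correct that and descend with force checks.

Request:
jog_arm:
  motion:
    - [[0.004,0.0007,0.0008],0,0.005]
    - [[0.003,0,0],0,0.005]
    - [[0,0,0],0,0.005]

```text
time: 16.98
tool_pos: [0.493, 0.1332, 0.1386]
eef_rot: [0.023, -0.707, 0.023, 0.707]
contact_force: [0.0, -1.5, -0.4]
grip_width: 0.0135
```

Request:
jog_arm:
  motion:
    - [[0.003,0,0],0,0.005]
    - [[0.002,0,0],0,0.005]
    - [[0,0,0],0,0.005]

```text
time: 17.35
tool_pos: [0.4931, 0.1332, 0.1336]
eef_rot: [0.023, -0.707, 0.023, 0.707]
contact_force: [0.8, 1.5, -0.9]
grip_width: 0.0138
```

No vertical force, so the lugs are already entering. I go on down; seating is expected at TCP z ≈ 0.121.

Request:
jog_arm:
  motion:
    - [[0.003,0,0],0,0.005]
    - [[0.003,0,0],0,0.005]
    - [[0,0,0],0,0.005]

```text
time: 17.73
tool_pos: [0.4931, 0.1332, 0.1275]
eef_rot: [0.023, -0.707, 0.023, 0.707]
contact_force: [0.7, 0.2, -0.0]
grip_width: 0.0138
```

Request:
jog_arm:
  motion:
    - [[0.003,0,0],0,0.005]
    - [[0.002,0,0],0,0.005]
    - [[0,0,0],0,0.005]

```text
time: 18.1
tool_pos: [0.4931, 0.1332, 0.1226]
eef_rot: [0.023, -0.707, 0.023, 0.707]
contact_force: [-0.1, 0.8, -0.8]
grip_width: 0.0138
```

Request:
jog_arm:
  motion:
    - [[0.0015,0,0],0,0.005]
    - [[0,0,0],0,0.005]

```text
time: 18.35
tool_pos: [0.4934, 0.1332, 0.1213]
eef_rot: [-0.023, 0.707, -0.023, -0.707]
contact_force: [0.4, 0.4, -1.6]
grip_width: 0.014
```

Request:
jog_arm:
  motion:
    - [[0.001,0,0],0,0.005]
    - [[0,0,0],0,0.005]

```text
time: 18.6
tool_pos: [0.4935, 0.1332, 0.1211]
eef_rot: [-0.023, 0.707, -0.023, -0.707]
contact_force: [-0.6, -0.9, 4.8]
grip_width: 0.0139
```

Seated: contact at 0.1211, expected 0.1212. I twist clockwise in stages.

Request:
jog_arm:
  motion:
    - [[0,0,0],0.08,0.005]
    - [[0,0,0],0.08,0.005]
    - [[0,0,0],0.08,0.005]
    - [[0,0,0],0.08,0.005]
    - [[0,0,0],0,0.005]
  newtons: 90

```text
time: 19.23
tool_pos: [0.4937, 0.133, 0.1211]
eef_rot: [-0.135, 0.695, -0.135, -0.694]
contact_force: [-0.8, -1.3, 5.5]
grip_width: 0.0137
```

Run:
```python
from h import *
im,c=cap('wrist','w15')
s=telemetry.observe(); print(s['tool_pos'],s['contact_force'],s['moment'],s['joint_pos'].round(3)); print(goal([*mc,.121],my-np.pi/2-.64)[:2])
cv2.imwrite('pics/w15c.png',cv2.cvtColor(cv2.resize(im[60:260,130:390],None,fx=3,fy=3,interpolation=cv2.INTER_CUBIC),cv2.COLOR_RGB2BGR))
```

```text
[0.49373251 0.13301044 0.12110525] [ 0.14059981 -1.08211247  5.56487145] [-0.11745137  0.25718839  0.0272101 ] [ 4.500e-02  5.460e-01  1.818e+00 -1.000e-03  7.770e-01  1.999e+00]
(array([ 0.0001, -0.0004,  0.0008]), np.float64(0.3197624879403924))
```

View pics/w15c.png

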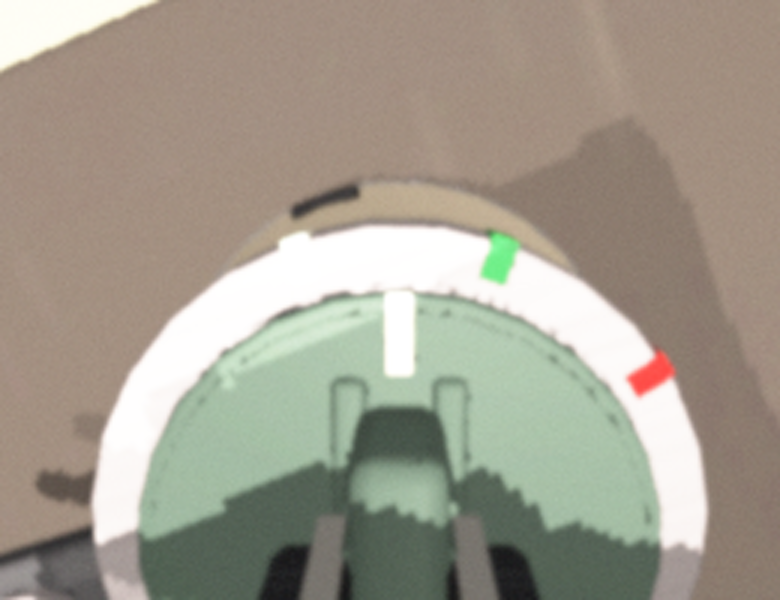

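The lid turned with the jaws. Its pointer at crop (399,335) is midway between the white (295,240) and green (499,258) marks. I continue.

Request:
jog_arm:
  motion:
    - [[0,0,0],0.08,0.005]
    - [[0,0,0],0.08,0.005]
    - [[0,0,0],0.08,0.005]
    - [[0,0,0],0.06,0.005]
    - [[0,0,0],0,0.005]
    - [[0,0,0],0,0.005]

```text
time: 20.02
tool_pos: [0.4937, 0.133, 0.1211]
eef_rot: [-0.237, 0.667, -0.237, -0.666]
contact_force: [-0.2, -1.4, 5.8]
grip_width: 0.0139
```

Run:
```python
from h import *
im,c=cap('wrist','w16')
s=telemetry.observe(); print(s['tool_pos'],s['contact_force'],s['moment'],s['joint_pos'].round(3)); print(goal([*mc,.121],my-np.pi/2-.64)[:2])
cv2.imwrite('pics/w16c.png',cv2.cvtColor(cv2.resize(im[60:260,130:390],None,fx=3,fy=3,interpolation=cv2.INTER_CUBIC),cv2.COLOR_RGB2BGR))
h=cv2.cvtColor(im,cv2.COLOR_RGB2HSV).astype(int)
o,_=marks('w16',(180,100,390,250))
g=[x for k in ('green','red') for x in o[k] if x[0][4]>25]; print(g)
for x in g: 
    v=np.array(x[2][:2])-mc; print(np.hypot(*v),np.arctan2(v[1],v[0])-my)
```

```text
[0.49370827 0.13304682 0.12109076] [-0.52524316 -0.81767731  5.11481519] [-0.06021252  0.2958686   0.13442997] [ 0.045  0.546  1.818 -0.     0.777  2.299]
(array([ 0.0001, -0.0002,  0.0008]), np.float64(0.02012789732765663))
[([261, 132, 9, 16, 125], [264.78, 139.45], [0.5347, 0.0984, 0.11]), ([320, 154, 15, 17, 130], [327.02, 162.04], [0.5055, 0.0807, 0.11])]
0.05448247424631149 -0.6418436901282596
0.05440854712267182 -1.2797576391779328
```

View pics/w16c.png

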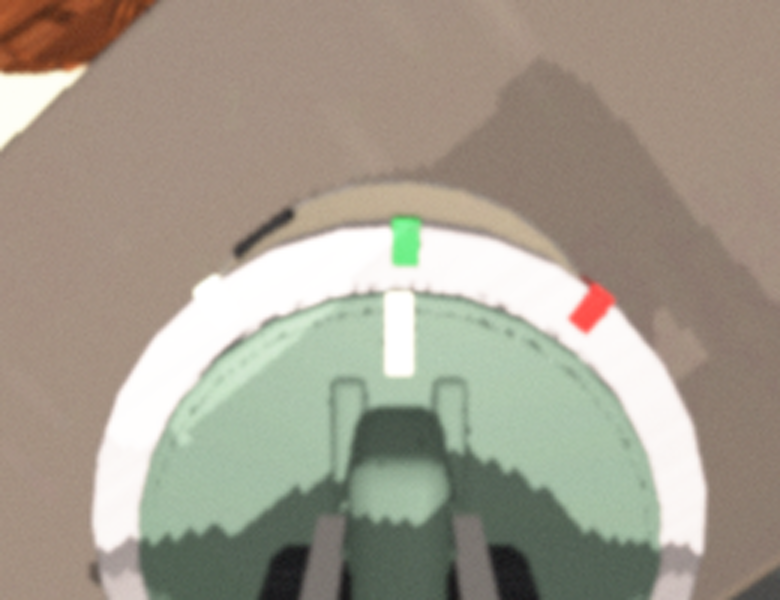

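The lid is about 0.02 rad short of the green mark (green at crop 406, pointer at 399), and Mz 0.13 N m matches the spring. I make a small final turn.

Request:
jog_arm:
  motion:
    - [[0,0,0],0.021,0.005]
    - [[0,0,0],0,0.005]
    - [[0,0,0],0,0.005]
    - [[0,0,0],0,0.005]

```text
time: 20.58
tool_pos: [0.4937, 0.133, 0.1211]
eef_rot: [-0.243, 0.664, -0.244, -0.663]
contact_force: [-1.0, -2.7, 6.4]
grip_width: 0.0134
```

Run:
```python
from h import *
im,c=cap('wrist','w17'); im2,c2=cap('scene','s17'); im3,_=cap('top','t17')
s=telemetry.observe(); print(s['time'],s['tool_pos'],s['contact_force'],s['moment'],s['grip_width']); print(goal([*mc,.121],my-np.pi/2-.64)[:2])
h=cv2.cvtColor(im,cv2.COLOR_RGB2HSV).astype(int)
w=((h[...,2]>235)&(h[...,1]<20)); v,u=np.nonzero(w[162:182,250:276]); pu,pv=u.mean()+250,v.mean()+162
o,_=marks('w17',(240,100,300,160)); print(o['green'],pu,pv)
a=onz(c,pu,pv,.116)[:2]-mc; print('pointer ang',np.hypot(*a),np.arctan2(a[1],a[0])-my, 'with tool centre', np.arctan2(*(onz(c,pu,pv,.116)[:2]-s['tool_pos'][:2])[::-1])-my)
A=cv2.resize(im2[140:240,215:335],None,fx=4,fy=4); B=cv2.resize(im[60:260,150:370],None,fx=1.9,fy=2.0)[:400]
cv2.imwrite('pics/c17.png',cv2.cvtColor(np.hstack([A,B[:,:310]]),cv2.COLOR_RGB2BGR))
cv2.imwrite('pics/t17c.png',cv2.cvtColor(cv2.resize(im3[170:250,120:400],None,fx=2.8,fy=2.8),cv2.COLOR_RGB2BGR))
```

```text
20.725 [0.49370323 0.13296293 0.12111397] [-0.28970607 -1.31458609  5.03382195] [-0.06026151  0.24320975  0.22504205] 0.013756988822622626
(array([ 0.0001, -0.0002,  0.0009]), np.float64(-8.707626340465069e-05))
[([258, 132, 10, 16, 130], [262.44, 139.42], [0.5347, 0.0984, 0.11])] 262.5 171.5
pointer ang 0.03919882449441235 -0.6432256909282457 with tool centre -0.6371169516883897
```

View pics/c17.png

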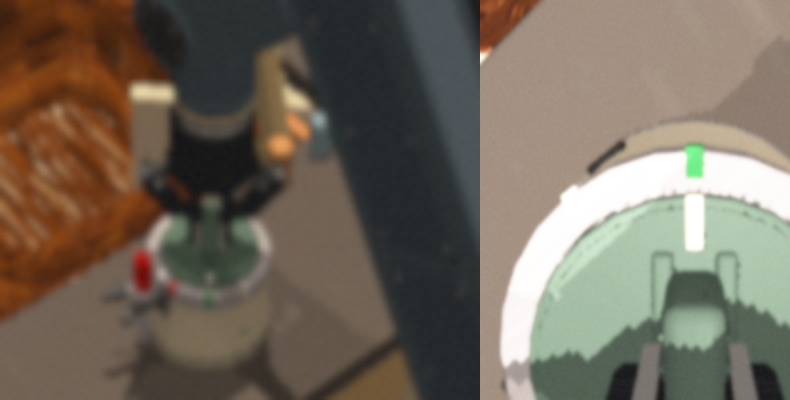

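View pics/t17c.png

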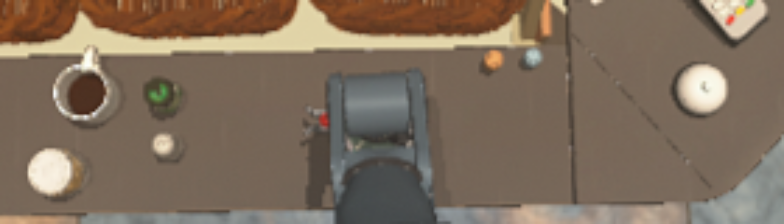

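The pointer (262.5) now sits exactly under the green mark (262.4). The lid is seated and held, the pin is standing in its bracket, and the other things are where they were. I hand in.

Run:
```python
from h import *
print(robot.close_job())
```

```text
the job is handed in; nothing more can be done
None
```

The pin is parked, the lid is turned to the green pulse mark, and the gripper was still holding it there when I handed the job in at about 20.7 s of the 58 s allowed.

- **Pin:** I drew it straight up about 88 mm, slid it into the notch above the ridge, lowered it until the collar touched the bracket at about 8 N, and let go. The camera then put the head at (0.497, 0.209) against an expected (0.498, 0.209). It was still standing there in the last scene picture.
- **Lid:** The lugs went through the entries with no measurable resistance. The flange met the rim at TCP height 0.1211 m (expected 0.1212), with about 5 N pressing down.
- **Twist:** In the last wrist picture the pointer was at column 262.5 and the green mark at 262.4. The lid's angle came out at 0.637–0.643 rad clockwise, against 0.64. I stopped there, so it was never taken towards the lock click.
- **Hold and surroundings:** The grip was set to 90 N, and the other things on the counter showed no shift in the last top picture.

**Checks that disagreed:**
- **Turning moment:** It read 0.13 to 0.22 N m around the final position, against the stated 0.15.
- **TCP readings:** They wandered by 1–3 mm just after moves, so I relied on the marks in the pictures for the fine alignment.
- **Rim marks:** They measured about 54.4 mm from the mill's axis instead of 53, but the centre and angle agreed across the views.

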